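Close the bench caliper on a screw cap

TASK

Gauge the screw cap: stand it flat on the bed of the bench caliper centred between the anvil and the moving jaw, then slide the moving jaw shut until the cap is gripped and pushes the sprung anvil about half way in, neither barely touched nor bottomed. Let go and leave the cap gripped like that, without knocking the other things on the bench about.

Things in the scene. Friction and masses are not known exactly. Their poses are not given: they have to be found in the camera images.
- screw_cap: the round bottle screw cap, ribbed side, 48 mm diameter, 22 mm high, lying flat on the bench; origin at the centre of its underside, z up its axis
- bench_caliper: steel bench caliper fixed to the bench: flat bed 70 (x) x 270 (y) mm, its top (where the part stands) 20 mm above the bench, open on both x sides. Origin at the centre of its underside, y along the slide. At its -y end a headstock block (x 50 mm, y -128 to -88 mm, top 62 mm above the bench) carries the sprung anvil; at its +y end is the moving jaw
- anvil_face (a point): centre of the face of the sprung anvil, a 24 mm disc on a rod standing 18 mm out of the headstock when free (face at caliper y = -70 mm, 34 mm above the bench); faces the jaw (+y of the caliper) and moves with the anvil
- anvil (a joint): how far the anvil is pushed in towards the headstock: 0 free, 0.010 m bottomed on its stop; spring of 0.4 N per mm
- jaw_face (a point): centre of the flat face of the moving jaw (34 mm wide, up to 56 mm above the bench), 34 mm above the bench; it faces the anvil (-y of the caliper) and moves with the jaw
- jaw (a joint): position of the moving jaw: 0 fully open (faces 115 mm apart with the anvil free), grows in metres as it slides towards the anvil, at most 0.080; it slides with about 7 N of friction and stays where it is left
- thumb_plate_top (a point): top centre of the upright thumb plate on the jaw's carriage, 36 mm (x) x 14 mm (y) thick, 85 mm above the bench, its centre 47 mm behind (+y of) the jaw face; free from 36 mm above the bench upward; push its back face or pinch it
- stopper: rubber stopper, 33 mm wide, 27 mm high, a bystander; origin at the centre of its underside
- sample_cup: open sample cup, 55 mm wide, 55 mm high, a bystander; origin at the centre of its underside
- dropper_bottle: dropper bottle, 33 mm wide, 102 mm high, a bystander; origin at the centre of its underside
- petri_dish: flat petri dish, 64 mm wide, 15 mm high, a bystander; origin at the centre of its underside
Mind the look-alikes: they are no part of the job. Of the things like the screw_cap, leave any that is red or turquoise; of the rest the smaller one is meant.

How it is judged:
By the outcome, as a careful person would: the job done as asked, in the order asked, and still so for the second after the job is handed in, with the robot touching nothing.
It also fails if it takes over 58 s, if anything falls off the work surface, if the arm or the gripper's body presses on something with over 40 N, if the wrist force passes 120 N, or if a joint passes its speed limit or range.

ROBOT

A 6-joint arm with a two-finger parallel gripper is mounted at the origin on a cart in front of the work surface, level with it; the furniture and walls round the work are solid. World frame = base frame: x ahead of the robot, y to its left, z up, the work surface at z = 0. Lengths are in mm, angles in rad, forces in N, time in s.
With the tool pointing down it reaches from about 275 to 1000 mm from the base axis. Payload 8.4 kg.
Tool frame: the origin (TCP) lies between the finger pads; the fingertips stand 17 mm ahead of it and the grasp point (between the pads) lies 2 mm behind it; z points along the fingers, y is the line along which they close (so a half turn about z gives the same grasp; the last joint's range is limited). The gripper opens to 85 mm and grips with 20 to 120 N. Pads are 22 mm wide; open, the fingers measure 114 mm over their backs; the gripper's body (76 mm by 85 mm) begins 54 mm behind the grasp point. The pads swing forward as they close: fully open they stand 13 mm farther back than shut.
Start: joints at [-1.158, 0.353, 1.633, -0, 1.155, -0.002], TCP at [251.878, -572.001, 248.281] pointing down, gripper open.
Joint ranges: [-2.63, 2.63], [-0.92, 2.1], [0.06, 2.66], [-1.3, 4.44], [0, 2.69], [-3.02, 3.02]. Speed limits (rad/s): [2.22, 2.22, 2.79, 3.14, 3.14, 3.14].

INTERFACE

Orientations are given as [roll, pitch, yaw] about the fixed x, y, z axes, in that order (R = Rz(yaw) Ry(pitch) Rx(roll)).
In Python, from rig import sense, grab_frame, sign_off gives the robot as it stands. The module is installed in compiled form; this text tells all that it offers.
- The arm moves only by the tool send_rows, never from a script. Its argument "moves" is a list that holds one entry, the list of rows, each a list of 7 numbers: the shift along the world's x, y, z in m, then the turn, a rotation vector about the world's x, y, z in rad, then the opening, from -1 (shut) to 1 (fully open). In form: [[[dx, dy, dz, rx, ry, rz, jaw], ...]]. A call has 1 to 10 rows; each row shifts and turns the commanded pose from where the row before left it; what a row does not reach is not made up. A row lasts 1/10 s, in which the tool goes at most 50 mm and 8.59 degrees, less where a joint would pass 70% of its speed; a pose out of reach is approached as far as the arm can. A call with a gripper value outside its range is refused whole. The fingers move at their own pace and stop on an object; "grip_force" is the grip in N (left out, the last holds). Time passes only in rows, so rows that do not move let the fingers close. It gives the time, the measured TCP pose, the force, the opening and the grip force at its end, in the units of the state.
- sense(): the state, without advancing time (a new reading comes with each control period).
- grab_frame(name): name is "scene" or "side" or "wrist"; returns a dict with "img" (384x512x3 uint8, red, green, blue), "mtx" (3x3 intrinsics, pixels), "rvec" (rotation vector, rad) and "tvec" (3), from world to camera coordinates, as OpenCV has them; the wrist camera has in their place "T_tool_cam" (4x4, takes a point from camera to tool coordinates, whose origin is the TCP and whose axes are the flange's). Camera axes: x right, y down, z forward; pixel columns grow to the right and rows downward; lengths in mm; the calibration is good to about 2 mm. A picture is of the moment at which its call begins: read the wrist's pose just before it. There is no depth.
- sign_off(): hands the job in; it is judged then, once.
The state is a dict: "clock": time; "qpos": joint angles; "qvel": joint speeds; "joint_efforts": joint torques, N m; "eef_pos": TCP position; "tcp_rot": TCP orientation; "contact_force": force on the tool from outside, world axes, zero at the start; "wrist_torque": the same for the moment, N m; "opening": opening from 0.0 (shut) to 1.0 (fully open); "grasp_force": force on a finger pad.
Only numpy, scipy, OpenCV 4.12 (cv2) and the standard library are available. Lean on these libraries where they do the work, as an engineer would, in place of code of your own. Each camera call takes 0.05 s, during which the arm holds its last target. There are 200 camera calls.

## Working session

There is one attempt and no reset: what is moved stays moved. The work goes in short steps, Python scripts to look and compute and a tool call to move; the robot and the scene stay as the last step left them, time stands still between calls to the robot, and variables do not carry over. Pictures are saved under pics/ and viewed, at most 10 in all, crops included, and the job is handed in when it is done.

Besides the shell and the picture viewer there is one more tool, called after "Call:" as name(argument=value, ...) on one line, values as JSON. send_rows: Moves the arm, as the interface text tells. Its arguments: {"type":"object","properties":{"moves":{"type":"array"},"grip_force":{"type":"number"}},"required":["moves"]}

```bash
mkdir -p pics
python3 - <<'E'
from rig import sense, grab_frame
import cv2,pickle
s=sense();print(s)
d={}
for n in("scene","side","wrist"):
    f=grab_frame(n);d[n]=f;cv2.imwrite(f"pics/{n}0.png",f["img"][:,:,::-1])
    print(n,{k:v for k,v in f.items() if k!="img"})
pickle.dump(d,open("f0.pkl","wb"))
E
```

```text
{'clock': 0.0, 'qpos': array([-1.15839419e+00,  3.53675098e-01,  1.63412586e+00,  1.91170943e-05,
        1.15522374e+00, -2.37591966e-03]), 'qvel': array([-0.00261716, -0.00069008, -0.00101545, -0.00040977, -0.00062672,
       -0.00048422]), 'joint_efforts': array([ 2.41648086e-03, -6.05246902e+01, -3.42061508e+01,  1.22931265e-04,
        9.46891465e-03, -4.33477646e-05]), 'eef_pos': array([ 251.70268047, -571.57680763,  247.5483858 ]), 'tcp_rot': array([-3.14016066e+00, -2.08812304e-05,  4.14770307e-01]), 'contact_force': array([ 0.7403629 ,  0.12521646, -0.515493  ]), 'wrist_torque': array([ 0.02416277, -0.00481282,  0.04279994]), 'grasp_force': 0.0, 'opening': 0.9983534515977353}
scene {'mtx': array([[435.76425929,   0.        , 263.44826384],
       [  0.        , 435.76425929, 193.11572107],
       [  0.        ,   0.        ,   1.        ]]), 'rvec': array([ 1.14569282, -2.22886546,  1.10550189]), 'tvec': array([ 495.84267888,  234.47363822, 1059.79127532])}
side {'mtx': array([[408.6567556 ,   0.        , 259.97600455],
       [  0.        , 408.6567556 , 190.78335876],
       [  0.        ,   0.        ,   1.        ]]), 'rvec': array([ 0.12218102, -2.81135023,  1.25917088]), 'tvec': array([ 511.4114311 ,  -83.5183622 , 1237.80920483])}
wrist {'mtx': array([[286.96956084,   0.        , 251.98708271],
       [  0.        , 286.96956084, 187.36600979],
       [  0.        ,   0.        ,   1.        ]]), 'T_tool_cam': array([[ 1.28011266e-05, -9.57876997e-01, -2.87178793e-01,
         7.30310143e+01],
       [ 9.99999697e-01,  2.35846218e-04, -7.42083155e-04,
         5.37304702e-01],
       [ 7.78554416e-04, -2.87178696e-01,  9.57876709e-01,
        -1.25530005e+02],
       [ 0.00000000e+00,  0.00000000e+00,  0.00000000e+00,
         1.00000000e+00]])}
```

View pics/scene0.png

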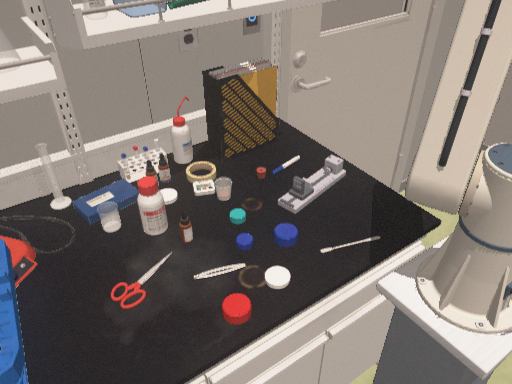

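View pics/side0.png

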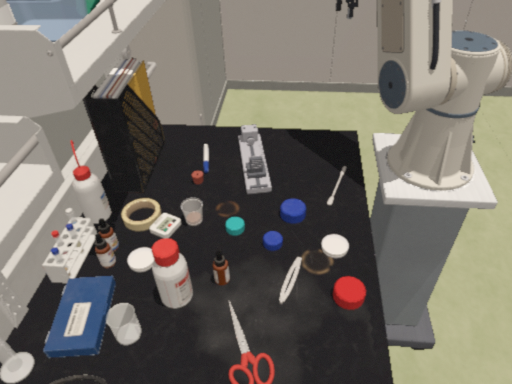

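Scene and side show two blue caps (scene 245,241 and 286,234; side 273,240 and 293,210) and the caliper (scene 313,185; side 254,160). Next, an enlarged crop.

Run:
```python
import cv2,pickle,numpy as np
d=pickle.load(open("f0.pkl","rb"))
a=d["scene"]["img"][145:265,225:355,::-1]; b=d["side"]["img"][120:255,220:320,::-1]
A=cv2.resize(a,None,fx=4.4,fy=4.4,interpolation=cv2.INTER_CUBIC)[:, :]
cv2.imwrite("pics/c1.png",A)
B=cv2.resize(b,None,fx=4.4,fy=4.4,interpolation=cv2.INTER_CUBIC);cv2.imwrite("pics/c2.png",B)
print(A.shape,B.shape)
```

```text
(528, 572, 3) (594, 440, 3)
```

View pics/c1.png

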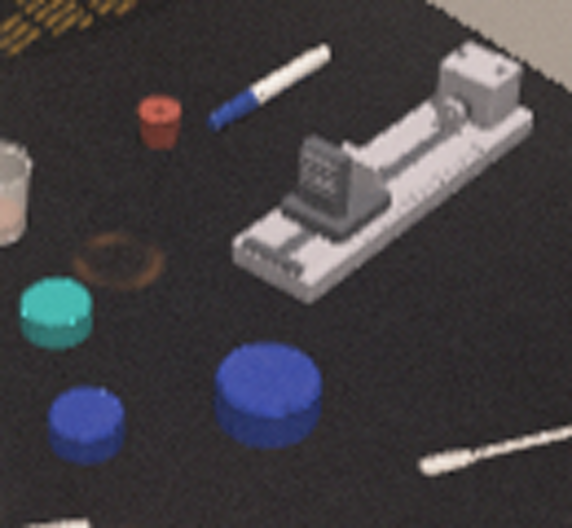

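View pics/c2.png

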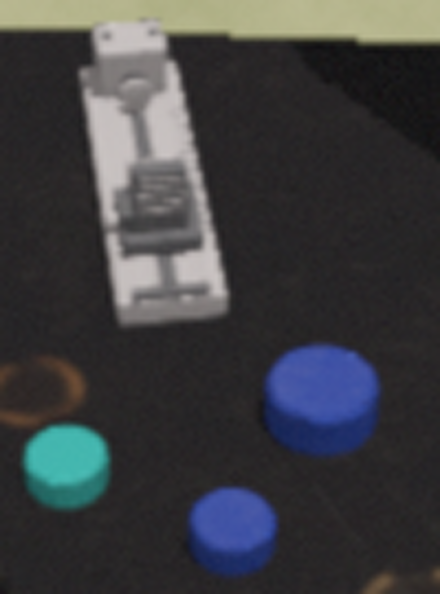

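The smaller blue cap is at c1 (87,411), c2 (233,522). The caliper's headstock is at the far right end in c1 and the jaw at the lower-left end. The bed's top corners are at c1 (235,240), (307,287), (533,113) and c2 (117,308), (226,296), (82,70), (178,63).

```bash
cat > h.py <<'E'
import cv2,numpy as np
from scipy.optimize import least_squares
def unc(p,off): return (np.array(p,float)+.5)/4.4-.5+off
def proj(f,P): return cv2.projectPoints(np.array(P,float).reshape(-1,3),f["rvec"],f["tvec"],f["mtx"],None)[0].reshape(-1,2)
def tri(fa,pa,fb,pb,x0=(400,-100,20)):
    r=least_squares(lambda X:np.r_[proj(fa,X)[0]-pa,proj(fb,X)[0]-pb],x0); return r.x,np.abs(r.fun).max()
E
python3 - <<'E'
from h import *
import pickle
d=pickle.load(open("f0.pkl","rb"));S,D=d["scene"],d["side"]
o1,o2=np.array([225,145]),np.array([220,120])
for n,a,b in [("cap",(87,411),(233,522)),("capL",(268,374),(322,386)),("turq",(56,302),(67,457)),("e1",(235,240),(226,296)),("e1alt",(235,240),(117,308)),("e2alt",(307,287),(226,296)),("e2",(307,287),(117,308)),("stopper",(160,106),(0,0))]:
    print(n,*[np.round(v,1) for v in tri(S,unc(a,o1),D,unc(b,o2))])
for n,X in [("cap",(87,411)),]:
    pass
# white-balance of sizes: px width -> mm
for n,f,w,P in [("small",S,74/4.4,None)]:
    x,_=tri(S,unc((87,411),o1),D,unc((233,522),o2)); R=cv2.Rodrigues(S["rvec"])[0]
    print("dia",w*(R@x+S["tvec"])[2]/S["mtx"][0,0])
    R=cv2.Rodrigues(D["rvec"])[0]; print("dia",87/4.4*(R@x+D["tvec"])[2]/D["mtx"][0,0])
def model(q):
    x,y,z,t=q;c,s=np.cos(t),np.sin(t)
    W=lambda L:[(x+c*a-s*b,y+s*a+c*b,z+h) for a,b,h in L]
    return W
best=None
obs1=[(235,240),(307,287),(533,113)];obs2=[(117,308),(226,296),(178,63),(82,70)]
for t0 in np.arange(-3,3.2,.5):
  for sg in(1,):
    # scene: left corner,+y end; side
    def fun(q):
        W=model(q); tl,tr,br,bl=W([(-35,135,20),(35,135,20),(35,-135,20),(-35,-135,20)])
        o=[]
        o+=list((proj(S,[A1(tl,tr),A2(tl,tr),A3(bl,br)])-[unc(p,o1) for p in obs1]).ravel())
        o+=list((proj(D,[A1(tl,tr),A2(tl,tr),A3(bl,br),A4(bl,br)])-[unc(p,o2) for p in obs2]).ravel())
        return o
    A1=lambda l,r:l;A2=lambda l,r:r;A3=lambda l,r:r;A4=lambda l,r:l
    r=least_squares(fun,[400,0,0,t0],loss="soft_l1")
    if best is None or r.cost<best.cost:best=r
print(best.x,best.cost,np.round(best.fun,1))
E
```

```text
cap [448.7 352.   17.3] 0.4
capL [403.3 247.5  25.9] 0.6
turq [548.3 309.5  16.4] 0.2
e1 [462.2 231.5  82.8] 1.6
e1alt [536.3 171.4  11.8] 0.4
e2alt [466.5 163.3  16.3] 0.4
e2 [548.5  89.7 -69.2] 1.6
stopper [586.  174.  176.9] 22.8
dia 45.28817855329362
dia 48.560382494426094
[ 5.35858193e+02  2.07297163e+01 -1.85488877e+01 -2.16571111e-01] 134.15695174085337 [  3.8   2.7 -22.  -20.7  -0.    0.1   2.5  -0.2 -45.2  -2.1  -4.7   0.4
  37.1   2.1]
```

Run:
```python
from h import *
import pickle
d=pickle.load(open("f0.pkl","rb"));S,D=d["scene"],d["side"]
o1,o2=np.array([225,145]),np.array([220,120])
obs=[(S,o1,(235,240),(35,135,20)),(S,o1,(307,287),(-35,135,20)),(S,o1,(533,113),(-35,-135,20)),
(D,o2,(117,308),(35,135,20)),(D,o2,(226,296),(-35,135,20)),(D,o2,(178,63),(-35,-135,20)),(D,o2,(82,70),(35,-135,20))]
def W(q,L):
    x,y,z,t=q;c,s=np.cos(t),np.sin(t);a,b,h=L
    return (x+c*a-s*b,y+s*a+c*b,z+h)
def fun(q): return np.concatenate([proj(f,W(q,L))[0]-unc(p,o) for f,o,p,L in obs])
r=least_squares(fun,[500,30,0,0.0],loss="soft_l1")
print(r.x,r.cost,np.round(r.fun,1))
for n,L in [("thumb",(0,45+47,85)),("jawface",(0,45,34)),("anvil",(0,-70,34)),("centre",(0,-12,20))]:
    P=W(r.x,L);print(n,np.round(P,1),(proj(S,P)[0]-o1)*4.4,(proj(D,P)[0]-o2)*4.4)
```

```text
[ 5.29922714e+02  3.73223457e+01 -4.36659633e+00  2.16936651e-01] 1.241399041205698 [-1.3  0.3  0.6 -0.4  0.3  0.4  0.  -0.2  0.1  0.2 -0.5 -0.2  0.2  0. ]
thumb [510.1 127.2  80.6] [311.65520506 155.30711271] [159.76709451 178.27557565]
jawface [520.2  81.3  29.6] [349.8947072  185.55550635] [153.85272082 196.56893479]
anvil [545.  -31.   29.6] [445.64900296 116.33421982] [136.00733642  98.4930919 ]
centre [532.5  25.6  15.6] [397.03033517 166.20718504] [145.35778426 162.48665165]
```

Call:
send_rows(moves=[[[0.0175,0.04,0.003,0,0,0.086,1],[0.0175,0.04,0.003,0,0,0.086,1],[0.0175,0.04,0.003,0,0,0.086,1],[0.0175,0.04,0.003,0,0,0.086,1],[0.0175,0.04,0.003,0,0,0.086,1],[0.0175,0.04,0.003,0,0,0.086,1],[0.0175,0.04,0.003,0,0,0.086,1],[0.0175,0.04,0.003,0,0,0.086,1]]])

```text
clock: 0.95
eef_pos: [392.2, -250.3, 272.4]
tcp_rot: [3.141, -0.0, 1.106]
contact_force: [1.3, -1.0, 0.1]
opening: 0.995
grasp_force: 0.0
```

Call:
send_rows(moves=[[[0.0175,0.04,0.003,0,0,0.086,1],[0.0175,0.04,0.003,0,0,0.086,1],[0.0175,0.04,0.003,0,0,0.086,1],[0.0175,0.04,0.003,0,0,0.086,1],[0.0175,0.04,0.003,0,0,0.086,1],[0.0175,0.04,0.003,0,0,0.086,1],[0.0175,0.04,0.003,0,0,0.086,1],[0.0175,0.04,0.003,0,0,0.086,1],[0,0,0,0,0,0,1],[0,0,0,0,0,0,1]]])

```text
clock: 1.95
eef_pos: [531.7, 68.8, 295.8]
tcp_rot: [-3.141, 0.0, 1.792]
contact_force: [-0.1, -0.2, 0.5]
opening: 1.0
grasp_force: 0.0
```

```bash
cat >> h.py <<'E'
from scipy.spatial.transform import Rotation as Ro
import pickle
from rig import sense,grab_frame
def wshot(name):
    s=sense();f=grab_frame("wrist");T=np.eye(4);T[:3,:3]=Ro.from_euler("xyz",s["tcp_rot"]).as_matrix();T[:3,3]=s["eef_pos"]
    C=np.linalg.inv(T@f["T_tool_cam"]);f["rvec"]=cv2.Rodrigues(C[:3,:3])[0];f["tvec"]=C[:3,3]
    pickle.dump(f,open(name+".pkl","wb"));cv2.imwrite(f"pics/{name}.png",cv2.resize(f["img"][:,:,::-1],(768,576),interpolation=cv2.INTER_CUBIC))
    print(s["eef_pos"].round(1),s["tcp_rot"].round(3),s["qpos"].round(2),s["clock"])
    return f
E
python3 -c "
from h import *;wshot('w1')"
```

```text
[531.7  68.8 295.8] [-3.141  0.     1.792] [ 0.13  0.17  1.77 -0.    1.2  -0.1 ] 1.95
```

View pics/w1.png

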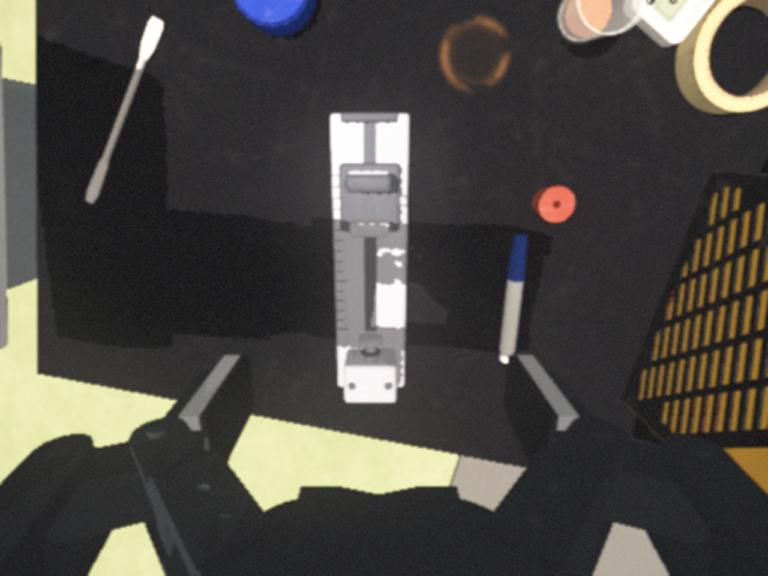

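Wrist view: bed corners (330,114), (409,114), (338,387), (404,386); headstock top (343–398, 366–402); jaw front at about row 232. I'll enlarge the jaw.

Run:
```python
from h import *
f=pickle.load(open("w1.pkl","rb"))
a=f["img"][70:170,210:285,::-1];b=f["img"][180:280,210:285,::-1]
cv2.imwrite("pics/w1c.png",cv2.resize(np.hstack([a,b]),None,fx=5,fy=5,interpolation=cv2.INTER_CUBIC))
```

```text
(no output)
```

View pics/w1c.png

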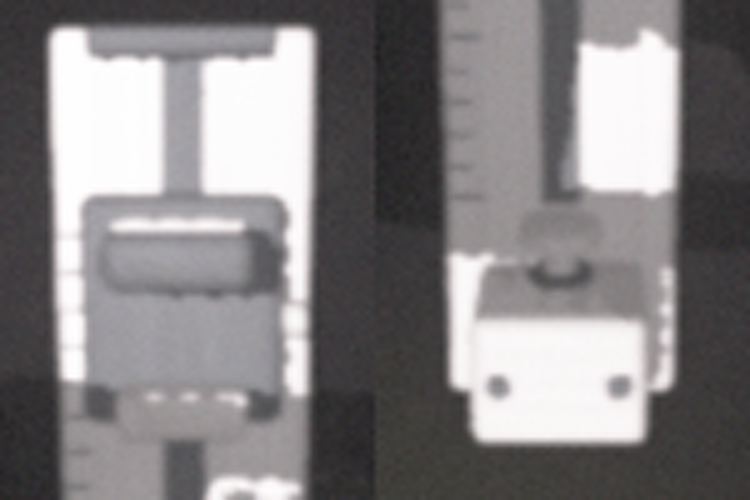

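Run:
```python
from h import *
f=pickle.load(open("w1.pkl","rb"))
L=lambda x,y:(np.array([x,y])+.5)/5-.5+[210,70]
R=lambda x,y:(np.array([x-375,y])+.5)/5-.5+[210,180]
obs=[(L(316,27),(35,135,20)),(L(48,27),(-35,135,20)),(R(448,388),(-35,-135,20)),(R(676,388),(35,-135,20)),
(R(475,318),(-25,-88,62)),(R(645,318),(25,-88,62)),(R(475,442),(-25,-128,62)),(R(645,442),(25,-128,62))]
def W(q,P):
    x,y,z,t=q;c,s=np.cos(t),np.sin(t);a,b,h=P
    return (x+c*a-s*b,y+s*a+c*b,z+h)
for fz in (0,1):
    fun=lambda q:np.concatenate([proj(f,W(q*[1,1,fz,1],P))[0]-p for p,P in obs])
    r=least_squares(fun,[520,35,0,.217],x_scale=[1,1,1,.01]);q=r.x*[1,1,fz,1];print(q.round(3),r.fun.round(1))
    j=[least_squares(lambda v:(proj(f,W(q,(v[0],v[1],h)))[0]-p),[0,50]).x for p,h in[(L(182,263),85),(L(183,440),56)]]
    a=least_squares(lambda v:(proj(f,W(q,(v[0],v[1],46)))[0]-R(562,208)),[0,50]).x
    print("thumb local",j[0],"jaw",j[1],"anvil",a)
    print("thumb world",W(q,(0,j[0][1],85)),"mid",W(q,(0,(j[0][1]-47-70)/2,20)))
```

```text
[5.3002e+02 3.9631e+01 0.0000e+00 2.2200e-01] [ 0.  -1.   0.  -0.9  0.7  0.5 -0.4  0.5 -1.2  0.2  0.8  0.2 -0.5  0.6
  0.5  0.7]
thumb local [ 0.98007337 77.94865996] jaw [ 0.31379479 31.40031854] anvil [  0.64743808 -61.60822669]
thumb world (np.float64(512.8360723203432), np.float64(115.66181418465617), np.float64(85.0)) mid (np.float64(534.3250832339912), np.float64(20.585700385739177), np.float64(20.0))
[ 5.30167e+02  3.86980e+01 -2.87400e+00  2.22000e-01] [-0.2  0.   0.2  0.1  0.9  0.1 -0.6  0.1 -1.  -0.2  0.7 -0.2 -0.4  0.1
  0.4  0.1]
thumb local [ 0.9819673  78.69775454] jaw [ 0.31438225 31.79859622] anvil [  0.6501932  -61.90766286]
thumb world (np.float64(512.8158753614034), np.float64(115.45873690952267), np.float64(82.12576228534834)) mid (np.float64(534.389558119341), np.float64(20.01776564643891), np.float64(17.125762285348348))
```

Call:
send_rows(moves=[[[-0.0104,0.0352,-0.018,0,0,0,1],[-0.0104,0.0352,-0.018,0,0,0,1],[-0.0104,0.0352,-0.018,0,0,0,1],[-0.0104,0.0352,-0.018,0,0,0,1],[-0.0104,0.0352,-0.018,0,0,0,1],[-0.0104,0.0352,-0.018,0,0,0,1],[-0.0104,0.0352,-0.018,0,0,0,1],[-0.0104,0.0352,-0.018,0,0,0,1],[0,0,0,0,0,0,1],[0,0,0,0,0,0,1]]])

```text
clock: 3.0
eef_pos: [448.4, 348.6, 151.8]
tcp_rot: [-3.14, 0.001, 1.791]
contact_force: [0.2, 0.3, 0.6]
opening: 0.999
grasp_force: 0.0
```

Run:
```python
from h import *
f=wshot('w2')
hsv=cv2.cvtColor(f["img"],cv2.COLOR_RGB2HSV)
m=cv2.inRange(hsv,(108,120,40),(130,255,255))
n,l,st,c=cv2.connectedComponentsWithStats(m)
for i in range(1,n):
    if st[i,4]>200: print(st[i],c[i].round(1))
print(proj(f,[(449,352,22),(449,352,0)]))
```

```text
[448.4 348.6 151.8] [-3.140e+00  1.000e-03  1.791e+00] [ 0.66  0.38  1.84 -0.    0.93  0.44] 3.0
[ 228  150   53   53 2168] [253.8 176.1]
[ 162  228   61   71 3344] [191.8 262.7]
[[253.62819976 179.99060694]
 [253.54263882 174.1826188 ]]
```

View pics/w2.png

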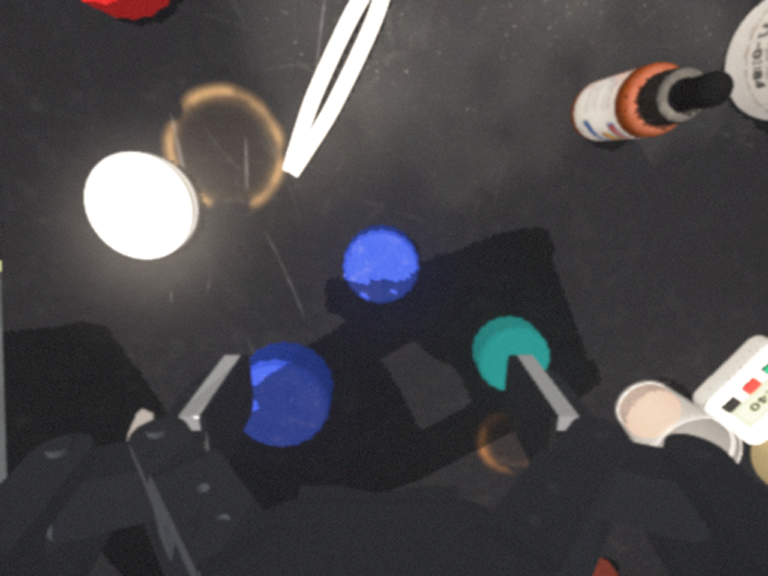

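The small blue cap is centred at (381,264) in the 768-px view, straight below the tool. The turquoise and large blue caps are clear of the fingers. Next: descend and grip.

Call:
send_rows(moves=[[[0,0.0025,-0.018,0,0,0,1],[0,0.003,-0.018,0,0,0,1],[0,0,-0.018,0,0,0,1],[0,0,-0.018,0,0,0,1],[0,0,-0.018,0,0,0,1],[0,0,-0.015,0,0,0,1],[0,0,-0.013,0,0,0,1],[0,0,-0.01,0,0,0,1],[0,0,-0.003,0,0,0,1],[0,0,0,0,0,0,1]]])

```text
clock: 4.05
eef_pos: [448.7, 355.0, 21.1]
tcp_rot: [-3.141, 0.0, 1.791]
contact_force: [0.1, 0.5, 0.6]
opening: 1.001
grasp_force: 0.0
```

Call:
send_rows(moves=[[[0,0,0,0,0,0,-0.1],[0,0,0,0,0,0,-0.3],[0,0,0,0,0,0,-1],[0,0,0,0,0,0,-1],[0,0,0,0,0,0,-1],[0,0,0,0,0,0,-1]]], grip_force=30)

```text
clock: 4.65
eef_pos: [449.0, 355.4, 22.1]
tcp_rot: [3.141, -0.0, 1.791]
contact_force: [-0.7, -0.7, 5.6]
opening: 0.533
grasp_force: 30.3
```

Call:
send_rows(moves=[[[0,0,0.005,0,0,0,-1],[0,0,0.02,0,0,0,-1],[0,0,0.035,0,0,0,-1],[0,0,0.035,0,0,0,-1],[0,0,0.025,0,0,0,-1],[0,0,0,0,0,0,-1],[0,0,0,0,0,0,-1]]])

```text
clock: 5.35
eef_pos: [448.8, 355.2, 141.8]
tcp_rot: [3.14, -0.001, 1.791]
contact_force: [-0.3, 0.4, -1.0]
opening: 0.536
grasp_force: 31.0
```

Run:
```python
from h import *
f=wshot('w3');s=sense();print(s["contact_force"],s["opening"],s["grasp_force"])
x,y,z=s["eef_pos"]
print(proj(f,[(x,y,z),(x,y,z-20)])*1.5)
```

```text
[448.8 355.2 141.8] [ 3.140e+00 -1.000e-03  1.791e+00] [0.67 0.4  1.84 0.   0.91 0.45] 5.35
[ 0.13074606 -0.43356929 -0.456479  ] 0.5346526601935241 30.97313690726878
[[376.03916892 382.7644054 ]
 [376.22430822 355.41762221]]
```

View pics/w3.png

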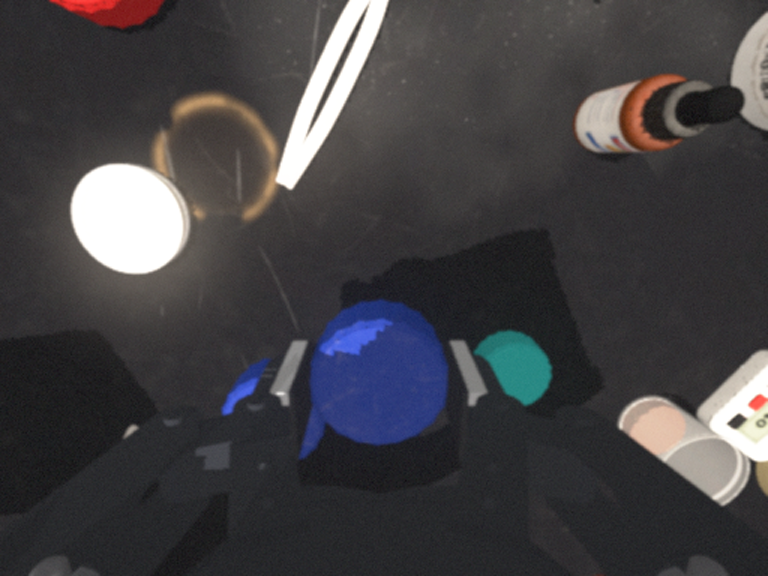

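The cap is held at centre (379,372), about 3–4 mm ahead of the TCP along tool x; I'll allow for that. Next: carry it over the bed.

Call:
send_rows(moves=[[[0.0108,-0.0423,0,0,0,0,-1],[0.0108,-0.0423,0,0,0,0,-1],[0.0108,-0.0423,0,0,0,0,-1],[0.0108,-0.0423,0,0,0,0,-1],[0.0108,-0.0423,0,0,0,0,-1],[0.0108,-0.0423,0,0,0,0,-1],[0.0108,-0.0423,0,0,0,0,-1],[0.0108,-0.0423,0,0,0,0,-1],[0,0,0,0,0,0,-1],[0,0,0,0,0,0,-1]]])

```text
clock: 6.4
eef_pos: [534.2, 15.8, 139.9]
tcp_rot: [-3.139, -0.001, 1.788]
contact_force: [0.1, 0.0, -0.4]
opening: 0.538
grasp_force: 31.0
```

Call:
send_rows(moves=[[[0,0,-0.03,0,0,0,-1],[0,0,-0.03,0,0,0,-1],[0,0,-0.02,0,0,0,-1],[0,0,-0.01,0,0,0,-1],[0,0,-0.004,0,0,0,-1],[0,0,0,0,0,0,-1],[0,0,0,0,0,0,-1]]])

```text
clock: 7.1
eef_pos: [535.6, 17.0, 48.0]
tcp_rot: [3.14, 0.0, 1.791]
contact_force: [0.4, 0.5, 0.7]
opening: 0.535
grasp_force: 31.0
```

Call:
send_rows(moves=[[[0,0,-0.002,0,0,0,-1],[0,0,-0.002,0,0,0,-1],[0,0,-0.001,0,0,0,-1],[0,0,0,0,0,0,-1]]])

```text
clock: 7.5
eef_pos: [535.0, 16.7, 42.3]
tcp_rot: [-3.142, -0.0, 1.791]
contact_force: [0.5, -0.3, -0.2]
opening: 0.536
grasp_force: 31.0
```

Call:
send_rows(moves=[[[0,0,-0.001,0,0,0,-1],[0,0,0,0,0,0,-1],[0,0,0,0,0,0,-1]]])

```text
clock: 7.8
eef_pos: [535.1, 16.6, 42.1]
tcp_rot: [3.142, 0.0, 1.791]
contact_force: [-3.2, 0.5, 11.8]
opening: 0.536
grasp_force: 32.1
```

Call:
send_rows(moves=[[[0,0,0.001,0,0,0,-0.1],[0,0,0,0,0,0,0.3],[0,0,0,0,0,0,0.8],[0,0,0,0,0,0,1],[0,0,0,0,0,0,1],[0,0,0.01,0,0,0,1],[0,0,0.025,0,0,0,1],[0,0,0.035,0,0,0,1],[0,0,0.035,0,0,0,1],[0,0,0.02,0,0,0,1]]])

```text
clock: 8.8
eef_pos: [536.1, 16.7, 170.6]
tcp_rot: [3.138, 0.001, 1.791]
contact_force: [0.6, -0.4, 0.6]
opening: 1.0
grasp_force: 0.0
```

Call:
send_rows(moves=[[[0,0.006,0.025,0,0,0,1],[0,0.006,0.025,0,0,0,1],[0,0,0,0,0,0,1],[0,0,0,0,0,0,1]]])

```text
clock: 9.2
eef_pos: [535.2, 28.8, 218.1]
tcp_rot: [3.14, 0.0, 1.791]
contact_force: [-0.7, 0.8, 0.8]
opening: 1.001
grasp_force: 0.0
```

Run:
```python
from h import *
f=wshot('w4')
def W(P,q=(530.1,39.2,0,.222)):
    x,y,z,t=q;c,s=np.cos(t),np.sin(t);a,b,h=P
    return (x+c*a-s*b,y+s*a+c*b,z+h)
for P in [(0,-19,42),(0,-70,34),(0,31.5,56),(0,78.5,85),(-35,135,20),(35,135,20)]: print(P,proj(f,W(P))*1.5)
```

```text
[535.2  28.8 218.1] [3.14  0.    1.791] [ 0.05  0.25  1.86 -0.    1.04 -0.17] 9.2
(0, -19, 42) [[373.96153324 267.89502141]]
(0, -70, 34) [[374.32517167 328.74517016]]
(0, 31.5, 56) [[373.46623738 199.37025488]]
(0, 78.5, 85) [[372.62262341 120.40224623]]
(-35, 135, 20) [[321.07007201  37.69078047]]
(35, 135, 20) [[425.37365048  37.53024218]]
```

View pics/w4.png

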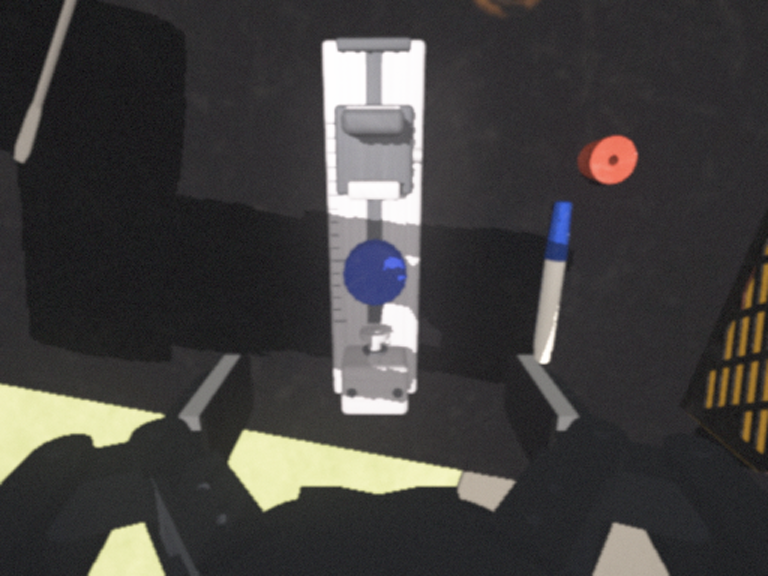

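The cap stands on the bed at (375,271), between the anvil (376,330) and the jaw face (373,198). The thumb plate top is at (373,121), matching the model. Next: turn and pinch the plate.

Call:
send_rows(moves=[[[-0.0022,0.0087,-0.006,0,0,-0.145,1],[-0.0022,0.0087,-0.006,0,0,-0.145,1],[-0.0022,0.0087,-0.006,0,0,-0.145,1],[-0.0022,0.0087,-0.006,0,0,-0.145,1],[-0.0022,0.0087,-0.006,0,0,-0.145,1],[-0.0022,0.0087,-0.006,0,0,-0.145,1],[-0.0022,0.0087,-0.006,0,0,-0.145,1],[-0.0022,0.0087,-0.006,0,0,-0.145,1],[-0.0022,0.0087,-0.006,0,0,-0.145,1],[-0.0022,0.0087,-0.006,0,0,-0.145,1]]])

```text
clock: 10.25
eef_pos: [512.1, 115.6, 155.8]
tcp_rot: [-3.141, 0.002, 0.335]
contact_force: [-1.3, 0.2, 0.3]
opening: 1.0
grasp_force: 0.0
```

Call:
send_rows(moves=[[[0,0,0,0,0,-0.119,1],[0,0,0,0,0,0,1],[0,0,0,0,0,0,1]]])

```text
clock: 10.55
eef_pos: [512.6, 115.4, 156.6]
tcp_rot: [3.142, 0.001, 0.225]
contact_force: [-0.6, -0.1, 0.3]
opening: 0.999
grasp_force: 0.0
```

Call:
send_rows(moves=[[[0,0,-0.02,0,0,0,1],[0,0,-0.02,0,0,0,1],[0,0,-0.02,0,0,0,0.6],[0,0,-0.013,0,0,0,0.3],[0,0,-0.005,0,0,0,0],[0,0,0,0,0,0,-0.3],[0,0,0,0,0,0,-0.4]]], grip_force=20)

```text
clock: 11.25
eef_pos: [513.5, 115.7, 79.8]
tcp_rot: [-3.142, -0.001, 0.222]
contact_force: [0.6, -0.1, -0.7]
opening: 0.297
grasp_force: 0.0
```

Call:
send_rows(moves=[[[0,0,0,0,0,0,-0.5],[0,0,0,0,0,0,-0.6],[0,0,0,0,0,0,-0.7],[0,0,0,0,0,0,-0.8],[0,0,0,0,0,0,-1],[0,0,0,0,0,0,-1],[0,0,0,0,0,0,-1],[0,0,0,0,0,0,-1]]], grip_force=20)

```text
clock: 12.05
eef_pos: [513.5, 115.9, 80.0]
tcp_rot: [-3.141, -0.001, 0.222]
contact_force: [-1.8, 0.9, 6.0]
opening: 0.16
grasp_force: 20.5
```

```bash
cat >> h.py <<'E'
def loc(p,q=(530.1,39.2,.222)):
    c,s=np.cos(q[2]),np.sin(q[2]);d=p[:2]-np.array(q[:2]);return np.array([c*d[0]+s*d[1],-s*d[0]+c*d[1]]).round(1)
E
python3 -c "
from h import *
s=sense();print(s['eef_pos'],loc(s['eef_pos']),s['tcp_rot'],s['contact_force'],s['opening'])"
```

```text
[513.49394304 115.89665151  79.97177203] [ 0.7 78.5] [-3.14144261e+00 -1.05651666e-03  2.21809793e-01] [-1.84877092  0.86844293  6.03841166] 0.15976383209207584
```

Call:
send_rows(moves=[[[0.0011,-0.0049,0,0,0,0,-1],[0.0011,-0.0049,0,0,0,0,-1],[0.0011,-0.0049,0,0,0,0,-1],[0.0011,-0.0049,0,0,0,0,-1],[0.0011,-0.0049,0,0,0,0,-1],[0.0011,-0.0049,0,0,0,0,-1],[0.0011,-0.0049,0,0,0,0,-1],[0.0011,-0.0049,0,0,0,0,-1],[0.0011,-0.0049,0,0,0,0,-1],[0.0011,-0.0049,0,0,0,0,-1]]])

```text
clock: 13.05
eef_pos: [524.4, 67.6, 80.0]
tcp_rot: [-3.14, -0.001, 0.221]
contact_force: [-3.2, 7.8, 7.3]
opening: 0.158
grasp_force: 20.6
```

Call:
send_rows(moves=[[[0,0,0,0,0,0,-1]]])

```text
clock: 13.15
eef_pos: [524.5, 67.0, 80.0]
tcp_rot: [-3.141, -0.001, 0.221]
contact_force: [-1.0, 3.6, 6.4]
opening: 0.158
grasp_force: 20.5
```

Run:
```python
from h import *
f=wshot('w5');s=sense();print(loc(s['eef_pos']),s['contact_force'],s['opening'])
def W(P,q=(530.1,39.2,0,.222)):
    x,y,z,t=q;c,ss=np.cos(t),np.sin(t);a,b,h=P
    return (x+c*a-ss*b,y+ss*a+c*b,z+h)
for P in [(0,-70,34),(0,-46,42),(0,-88,62)]: print(P,proj(f,W(P)))
for n in("scene","side"):
    f=grab_frame(n);pickle.dump(f,open(n+"1.pkl","wb"))
    print(n,proj(f,[W((0,-70,34)),W((0,-46,42))]))
    hsv=cv2.cvtColor(f["img"],cv2.COLOR_RGB2HSV)
    m=cv2.inRange(hsv,(108,120,30),(130,255,255));k,l,st,c=cv2.connectedComponentsWithStats(m)
    for i in range(1,k):
        if st[i,4]>30: print(st[i],c[i].round(1))
```

```text
[524.5  67.   80. ] [-3.141e+00 -1.000e-03  2.210e-01] [0.12 0.43 1.97 0.   0.74 1.47] 13.15
[ 0.7 28.4] [-1.6242707   2.39928802  6.86375329] 0.15865429744063508
(0, -70, 34) [[403.68492056 220.60885885]]
(0, -46, 42) [[371.42830426 225.73970101]]
(0, -88, 62) [[461.90114061 240.74093147]]
scene [[325.84815353 170.44535036]
 [321.71664959 171.54361637]]
[272 166  11   8  45] [277.5 169.5]
[322 174   7   8  36] [324.8 177.5]
[274 223  24  24 483] [285.4 234.2]
[  0 239  17  67 390] [  6.4 269.1]
[  0 335  19  17 109] [  9.5 342.9]
side [[250.62527626 141.58929494]
 [251.37351189 143.86826254]]
[203 162   6  11  56] [205.5 166.5]
[280 198  26  26 561] [292.6 210.5]
[  45  276   70   81 2121] [ 83.1 314.6]
```

Call:
send_rows(moves=[[[0.0005,-0.002,0,0,0,0,-1],[0.0005,-0.002,0,0,0,0,-1],[0.0005,-0.002,0,0,0,0,-1],[0,0,0,0,0,0,-1],[0,0,0,0,0,0,-1]]])

```text
clock: 13.8
eef_pos: [525.8, 61.4, 80.0]
tcp_rot: [-3.141, -0.001, 0.221]
contact_force: [-2.4, 4.8, 7.9]
opening: 0.155
grasp_force: 20.6
```

Call:
send_rows(moves=[[[0.0005,-0.002,0,0,0,0,-1],[0,0,0,0,0,0,-1],[0,0,0,0,0,0,-1]]])

```text
clock: 14.1
eef_pos: [526.2, 59.5, 80.0]
tcp_rot: [-3.14, -0.001, 0.221]
contact_force: [-2.8, 5.3, 7.0]
opening: 0.159
grasp_force: 20.7
```

Run:
```python
from h import *
f=wshot('w6');s=sense();print(loc(s['eef_pos']),s['contact_force'],s['opening'])
g=pickle.load(open("w5.pkl","rb"))
def W(P,q=(530.1,39.2,0,.222)):
    x,y,z,t=q;c,ss=np.cos(t),np.sin(t);a,b,h=P
    return (x+c*a-ss*b,y+ss*a+c*b,z+h)
for F in(g,f): print((proj(F,[W(P) for P in [(0,-75,34),(0,-70,34),(0,-88,62),(25,-88,62),(25,-128,62)]])-[310,150])*4)
A=[cv2.resize(F["img"][150:300,310:505,::-1],None,fx=4,fy=4,interpolation=cv2.INTER_CUBIC)[:300] if 0 else cv2.resize(F["img"][160:310-75+0+0,310:505,::-1],None,fx=4,fy=4,interpolation=cv2.INTER_CUBIC) for F in (g,f)]
cv2.imwrite("pics/w56.png",np.vstack(A));print(np.vstack(A).shape)
```

```text
[526.2  59.5  80. ] [-3.14e+00 -1.00e-03  2.21e-01] [0.11 0.43 1.97 0.   0.74 1.46] 14.1
[ 0.7 20.7] [-0.77085909  4.98397797  8.06981535] 0.15792638941414652
[[405.72805456 282.4347154 ]
 [374.73968225 282.43543542]
 [607.60456245 362.96372588]
 [647.17168929 191.39007975]
 [951.00863043 191.34561142]]
[[358.62190948 282.28471699]
 [327.61686723 282.27883231]
 [552.52396626 362.9413147 ]
 [589.57819794 191.3128441 ]
 [893.69239338 191.32288178]]
(600, 780, 3)
```

View pics/w56.png

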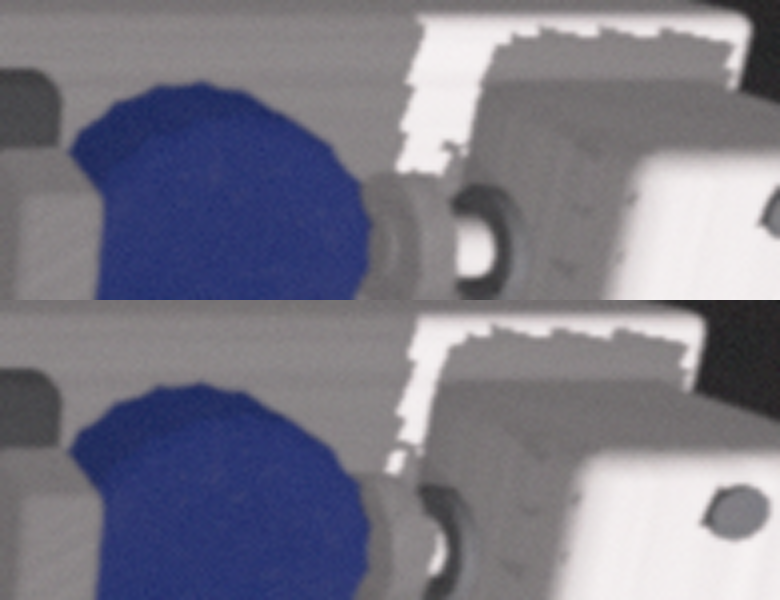

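Comparing the two views, the disc's rear edge moved from 455 to 435 while the headstock shifted about 47 px. That puts the anvil about 4.4 mm in, as the model predicts. I'll add a touch more and then release.

Call:
send_rows(moves=[[[0.0001,-0.0006,0,0,0,0,-1],[0,0,0,0,0,0,-1],[0,0,0,0,0,0,-0.65],[0,0,0,0,0,0,-0.5],[0,0,0,0,0,0,-0.3],[0,0,0,0,0,0,-0.1],[0,0,0,0,0,0,0],[0,0,0,0,0,0,0],[0,0,0.01,0,0,0,0]]])

```text
clock: 15.05
eef_pos: [525.3, 57.9, 88.6]
tcp_rot: [-3.141, 0.002, 0.222]
contact_force: [0.3, -0.1, 0.4]
opening: 0.496
grasp_force: 0.0
```

Call:
send_rows(moves=[[[0,0,0.02,0,0,0,0],[0,0,0.03,0,0,0,0],[0,0,0.03,0,0,0,0],[0,0,0.03,0,0,0,0],[0,0,0.03,0,0,0,0],[0,0,0,0,0,0,0],[0,0,0,0,0,0,0]]])

```text
clock: 15.75
eef_pos: [526.4, 58.1, 230.3]
tcp_rot: [3.141, -0.002, 0.222]
contact_force: [-0.1, -0.1, -0.0]
opening: 0.498
grasp_force: 0.0
```

Run:
```python
from h import *
f=wshot('w7');s=sense();print(loc(s['eef_pos']),s['contact_force'],s['opening'])
def W(P,q=(530.1,39.2,0,.222)):
    x,y,z,t=q;c,ss=np.cos(t),np.sin(t);a,b,h=P
    return (x+c*a-ss*b,y+ss*a+c*b,z+h)
hsv=cv2.cvtColor(f["img"],cv2.COLOR_RGB2HSV)
m=cv2.inRange(hsv,(108,120,30),(130,255,255));k,l,st,c=cv2.connectedComponentsWithStats(m)
for i in range(1,k):
    if st[i,4]>200: print(st[i],c[i].round(1))
print(proj(f,[W((0,-51,42)),W((0,-75,42)),W((0,-27,42)),W((0,-51,31))]))
```

```text
[526.4  58.1 230.3] [ 3.141e+00 -2.000e-03  2.220e-01] [ 0.11  0.22  1.86 -0.    1.06  1.46] 15.75
[-0.  19.3] [ 0.23056778  0.46122076 -0.9237929 ] 0.49911099676290116
[246  25  43  18 657] [267.7  33.2]
[ 296  148   38   41 1234] [313.3 168.3]
[  55  196   64   57 2733] [ 86.  224.2]
[[314.31327145 170.23531886]
 [335.71540757 170.23305376]
 [292.91287904 170.23758376]
 [312.34131403 168.06758192]]
```

```bash
python3 -c "
from rig import sign_off;print(sign_off())"
```

```text
the job is handed in; nothing more can be done
None
```

The job is handed in: the small blue cap stands on the caliper bed gripped by the jaw, with the sprung anvil pushed in about 5 mm (roughly half way) by my estimate. The arm is clear, and nothing else was touched as far as I could tell.

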